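# Put the grease jar away in the spares chest with the stay-held lid

## Task

Put the small grease jar that stands to the left of the grey steel spares chest away in it: raise the lid until its folding stay locks and holds it by itself, let go, and set the jar down upright on the chest floor. Then break the stay at its knuckle (by the pin), far enough that it stays broken when you let go but not so far that the lid drops, and lower the lid gently until it is fully shut. Feel for the stop and do not force the lid against it, so that the clamped foot of the stay does not slip, and leave the other things where they are.

Things in the scene. Friction and masses are not known exactly. Their poses are not given: they have to be found in the camera images.
- chest: Grey sheet-steel chest, fixed to the bench, 180 deep (its x) x 200 wide (its y) x 75 high, open on top under the lid; walls 5, floor 5 thick. Origin: centre of the underside; x points to the rear (hinge side), y to the left (stay side), z up. Its yaw varies.
- chest_hinge (a point): Middle of the lid's hinge line (parallel to the chest's y) at the rear rim: 94 behind the chest's origin, 79 above the bench. Same axes as the chest.
- lid (a joint): Lid angle, rad: 0 shut (level), grows as the front edge rises. The straightened stay stops it hard at 1.19 to 1.32, depending on where the stay's foot is clamped. Lid 185 x 202 x 8, about 0.85 kg (varies by a seventh); nothing but the stay holds it up.
- lid_tab (a point): Centre of the rounded end of the steel pull tab at the middle of the lid's front edge: 222 from the hinge line, in the lid's plane. Tab 24 wide along the chest's y, 10 thick, reaches 43 past the lid's edge; end roll 16 in diameter. Pinched from above across its 24 mm width it turns between the finger pads as the lid swings.
- stay_knuckle (a joint): Stay knuckle angle, rad: about 0 folded (lid shut), 2.72 links in line, 2.78 locked just past centre, carrying the lid. Its spring snaps it home when the lid meets the stop. Pushing the pin rearward with 5 to 6 N breaks it. Let go at 2.35 to 2.05 the stiff knuckle stays put and the lid stays up, 0.03 to 0.12 rad below the stop; above 2.4 it may creep back; below 1.9 the lid may fall.
- stay_pin (a point): Point on the axis of the round steel pin at the stay's knuckle, 10 in diameter, parallel to the chest's y, sticking out 63 from the chest's left side (end head 15 in diameter); the point is 45 from that side. Stay locked: about 28 behind and 112 above the chest's origin. Links 71 long: from locked to 2.3 the pin goes 17 rearward and about 8 down; it folds rearward as the lid shuts.
- foot_pivot (a point): Pivot of the stay's lower link on its foot, a small dark steel block clamped in an upright guide on the left outside of the chest, 6 behind the chest's middle and 44 to 54 above the bench (differs each time). The clamp slips if the lid is forced against the stop (or down against the locked stay) with more than about 24 N at the tab.
- grease_jar: Small round plastic jar with a wider screw lid, 45 diameter x 36 high, 0.07 kg. Origin: centre of the underside, z up. Stands on the bench to the left of the chest.
- bottle_small: Bystander: small glass bottle with screw cap, 34 diameter x 69 high, on the bench to the right. Origin: centre of the underside.
- spare_knob: Bystander: small black knob, 21 diameter x 26 high, on the bench at the left. Origin: centre of the underside.
- timer: Bystander: flat pale timer, 66 x 68 x 19, on the bench at the left. Origin: centre of the underside.
Not all that is in view belongs to the job. What is shaped like the grease_jar but pink is not meant.

How it is judged:
By the outcome, as a careful person would: the job done as asked, in the order asked, and still so for the second after the job is handed in, with the robot touching nothing.
It also fails if it takes over 72 s, if anything falls off the work surface, if the arm or the gripper's body presses on something with over 40 N, if the wrist force passes 120 N, or if a joint passes its speed limit or range.

## Robot

A 6-joint arm with a two-finger parallel gripper is mounted at the origin on a cart in front of the work surface, level with it; the furniture and walls round the work are solid. World frame = base frame: x ahead of the robot, y to its left, z up, the work surface at z = 0. Lengths are in m, angles in degrees, forces in N, time in s.
With the tool pointing down it reaches from about 0.325 to 0.925 m from the base axis. Payload 3.1 kg.
Tool frame: the origin (TCP) lies midway between the tips of the shut fingers; the grasp point (between the pads) lies 19 mm behind it; z points along the fingers, y is the line along which they close (so a half turn about z gives the same grasp; the last joint's range is limited). The gripper opens to 85 mm and grips with 20 to 120 N. Pads are 22 mm wide; open, the fingers measure 114 mm over their backs; the gripper's body (76 mm by 85 mm) begins 54 mm behind the grasp point. The pads swing forward as they close: fully open they stand 13 mm farther back than shut.
Start: joints at [68.743, 12.427, 92.441, -0, 75.132, -6.429], TCP at [0.16, 0.604, 0.231] pointing down, gripper open.
Joint ranges: [-157.48, 157.48], [-44.54, 120.13], [17.64, 146.25], [-64.5, 244.5], [7.68, 150.69], [-147.95, 147.95]. Speed limits (degrees/s): [159.86, 159.86, 180, 180, 180, 180].

## Interface

Orientations are given as [roll, pitch, yaw] about the fixed x, y, z axes, in that order (R = Rz(yaw) Ry(pitch) Rx(roll)).
In Python, from rig import env, grab_frame, job gives the robot as it stands. The module is installed in compiled form; this text tells all that it offers.
- The arm moves only by the tool jog_arm, never from a script. Its argument "targets" is a list that holds one entry, the list of rows, each a list of 6 numbers: the shift along the tool's x, y, z in cm, then the turn, a rotation vector about the tool's x, y, z in rad. In form: [[[tx, ty, tz, ax, ay, az], ...]]. A call has 1 to 12 rows; each row shifts and turns the commanded pose from where the row before left it, along the tool's axes as they then stand; what a row does not reach is not made up. A row lasts 1/12 s, in which the tool goes at most 41.7 mm and 7.16 degrees, less where a joint would pass 70% of its speed; a pose out of reach is approached as far as the arm can. A call is refused whole if a number of a shift passes 4.17 or a number of a turn 0.125, either way. A call with a gripper value outside its range is refused whole. "fingers" is the opening, from 0 (shut) to 1 (fully open), set as the call begins (left out, the last holds). The fingers move at their own pace and stop on an object; "newtons" is the grip in N (left out, the last holds). Time passes only in rows, so rows that do not move let the fingers close. It gives the time, the measured TCP pose, the force, the opening and the grip force at its end, in the units of the state.
- env.read_state(): the state, without advancing time (a new reading comes with each control period).
- grab_frame(name): name is "side" or "top"; returns a dict with "image" (480x640x3 uint8, red, green, blue), "fovy" (degrees; the focal length in pixels is half the picture's height over the tangent of half this angle, whatever the lens; pixels are square), "cx", "cy" (the principal point, pixels), "dist_coeffs" ([k1, k2, p1, p2, k3] as OpenCV has them; the pictures are not rectified), "pose" (4x4, takes a point from camera to world coordinates). Camera axes: x right, y down, z forward; pixel columns grow to the right and rows downward; lengths in m; the calibration is good to about 2 mm. A picture is of the moment at which its call begins. There is no depth.
- job.finish_job(): hands the job in; it is judged then, once.
The state is a dict: "time_s": time; "q": joint angles; "joint_vel": joint speeds; "joint_efforts": joint torques, N m; "eef_pos": TCP position; "tool_rot": TCP orientation; "ft_force": force on the tool from outside, world axes, zero at the start; "moment": the same for the moment, N m; "opening": finger opening in m; "gripper_force": force on a finger pad.
Only numpy, scipy, OpenCV 4.12 (cv2) and the standard library are available. Lean on these libraries where they do the work, as an engineer would, in place of code of your own. Each camera call takes 0.05 s, during which the arm holds its last target. There are 200 camera calls.

## Working session

There is one attempt and no reset: what is moved stays moved. The work goes in short steps, Python scripts to look and compute and a tool call to move; the robot and the scene stay as the last step left them, time stands still between calls to the robot, and variables do not carry over. Pictures are saved under pics/ and viewed, at most 10 in all, crops included, and the job is handed in when it is done.

Besides the shell and the picture viewer there is one more tool, called after "Call:" by a JSON object that holds its "method" and its "body", one argument or row to a line. jog_arm: Moves the arm, as the interface text tells. Its arguments: {"type":"object","properties":{"targets":{"type":"array","items":{"type":"array","items":{"type":"array","items":{"type":"number"}}}},"fingers":{"type":"number"},"newtons":{"type":"number"}},"required":["targets"]}

```bash
mkdir -p pics; cat > h.py <<'E'
import numpy as np, cv2
from rig import env, grab_frame, job
def K(f):
    F=240/np.tan(np.radians(f["fovy"])/2); return np.array([[F,0,f["cx"]],[0,F,f["cy"]],[0,0,1.]])
def ray(f,p):
    u=cv2.undistortPoints(np.array([[p]],float),K(f),np.array(f["dist_coeffs"],float))[0,0]
    T=np.array(f["pose"]); return T[:3,3],T[:3,:3]@np.array([u[0],u[1],1.])
def onz(f,p,z):
    o,d=ray(f,p); return o+d*(z-o[2])/d[2]
def tri(f,p,g,q):
    a,d=ray(f,p); b,e=ray(g,q); s=np.linalg.lstsq(np.c_[d,-e],b-a,rcond=None)[0]
    P,Q=a+s[0]*d,b+s[1]*e; return (P+Q)/2,np.linalg.norm(P-Q)
def proj(f,P):
    T=np.linalg.inv(np.array(f["pose"])); return cv2.projectPoints(np.atleast_2d(np.array(P,float)),cv2.Rodrigues(T[:3,:3])[0],T[:3,3],K(f),np.array(f["dist_coeffs"],float))[0][:,0]
def save(f,n): cv2.imwrite("pics/"+n+".png",f["image"][:,:,::-1])
E
python3 - <<'E'
from h import *
s=env.read_state();print(s)
for n in("side","top"):
    f=grab_frame(n);save(f,n+"0");print(n,f["fovy"],f["cx"],f["cy"],f["dist_coeffs"],np.round(f["pose"],3).tolist())
E
```

```text
{'time_s': 0.0, 'q': array([ 6.87428536e+01,  1.24792622e+01,  9.25302458e+01, -1.14344797e-03,
        7.51319343e+01, -6.42667537e+00]), 'joint_vel': array([ 0.01232952, -0.05220397,  0.03878007,  0.07387208, -0.0232536 ,
        0.06865766]), 'joint_efforts': array([-1.21899925e-04, -3.96839190e+01, -3.03855765e+01, -2.10478770e-04,
        9.54085670e-03, -2.20641724e-06]), 'eef_pos': array([0.15963551, 0.60340884, 0.22992506]), 'tool_rot': array([-1.79859323e+02, -1.47343510e-02,  1.65169806e+02]), 'ft_force': array([-0.00474195, -0.15101262,  0.00112098]), 'moment': array([ 0.02409764, -0.02063709,  0.02250515]), 'gripper_force': 0.0, 'opening': 0.08534574662628988}
side 43.77128652844979 320.7786784072697 244.71119495312837 [-0.01055008  0.          0.          0.          0.        ] [[-0.977, -0.163, 0.136, 0.352], [-0.212, 0.735, -0.644, 0.765], [0.005, -0.658, -0.753, 1.141], [0.0, 0.0, 0.0, 1.0]]
top 49.25775561282771 315.31550341390795 246.71470934158023 [-0.10225667  0.          0.          0.          0.        ] [[-0.006, -0.997, 0.082, 0.413], [-1.0, 0.005, -0.009, -0.12], [0.009, -0.082, -0.997, 1.527], [0.0, 0.0, 0.0, 1.0]]
```

View pics/side0.png

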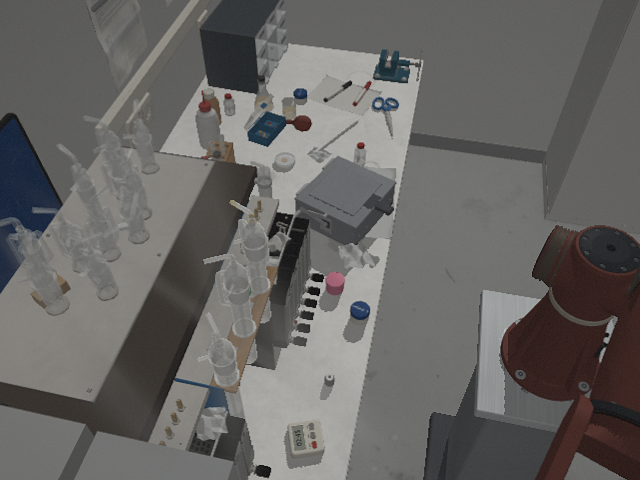

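View pics/top0.png

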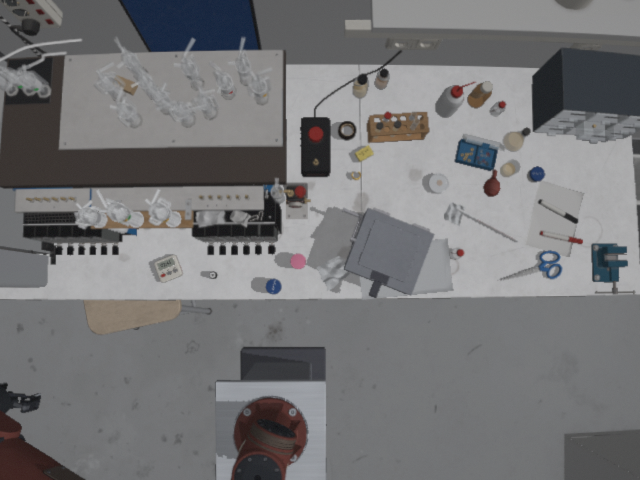

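Side view: blue-lidded jar at (360,310), pink jar at (335,283), chest at (345,198), tab near (390,208), knob (329,380), timer (306,438). Top view: blue jar (274,286), pink (298,261), chest (388,252), tab (376,289). 

Candidates for the jar in the top view: blue (274,286), left of the chest; pink (298,261), excluded; blue (537,174), far right, so not it. I choose (274,286) and check it in a crop.

```bash
python3 - <<'E'
from h import *
f,g=grab_frame("side"),grab_frame("top")
a=cv2.resize(f["image"][140:340,280:413],None,fx=3,fy=3,interpolation=2)
b=cv2.resize(g["image"][190:310,260:460],None,fx=2,fy=2,interpolation=2)
c=np.zeros((600,800,3),np.uint8);c[:,:399]=a[:600];c[:240,400:]=b
b2=cv2.resize(g["image"][195:305,340:440],None,fx=3.2,fy=3.2,interpolation=2);c[245:245+352,400:720]=b2
cv2.imwrite("pics/crop.png",c[:,:,::-1])
P=[]
for im,r in((f,(300,340,250,400)),(g,(270,305,250,300))):
    h=cv2.cvtColor(im["image"],cv2.COLOR_RGB2HSV);m=cv2.inRange(h,(100,110,40),(125,255,255))
    k=np.zeros_like(m);k[r[0]:r[1],r[2]:r[3]]=m[r[0]:r[1],r[2]:r[3]]
    y,x=np.nonzero(k);P.append(((x.min()+x.max())/2,(y.min()+y.max())/2));print(P[-1],len(x),np.ptp(x),np.ptp(y), onz(im,P[-1],.036))
print(tri(f,P[0],g,P[1]))
# lid corners top view
E
```

```text
(np.float64(360.0), np.float64(310.5)) 229 18 17 [ 0.42420269 -0.00882823  0.036     ]
(np.float64(273.0), np.float64(286.5)) 132 14 13 [ 0.42211731 -0.0131084   0.036     ]
(array([ 0.42334882, -0.01263453,  0.03067804]), np.float64(0.0024042135349591634))
```

View pics/crop.png

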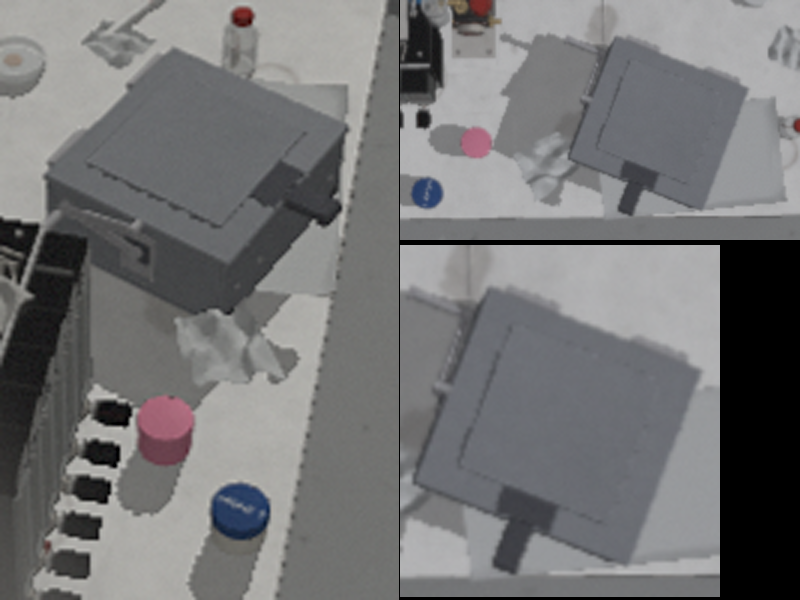

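The crop confirms the blue-lidded jar with the pale body (side 360,310), left of the chest. The lid corners and the tab are clear in both views.

```bash
cat > m.py <<'E'
from h import *
f,g=grab_frame("side"),grab_frame("top")
M=np.array([[.094,.101],[.094,-.101],[-.091,-.101],[-.091,.101]])
S=[(296.7,197.3),(338.3,156.7),(395,182.7),(353.3,225)]
T=[(368.1,208.4),(433.8,234.7),(411.3,295.3),(344.7,269.1)]
for im,C in((f,S),(g,T)):
    W=np.array([onz(im,c,.083)[:2] for c in C])
    print(np.round(W,4).tolist())
    A=M-M.mean(0);B=W-W.mean(0);U,s,V=np.linalg.svd(A.T@B);R=(U@V).T
    o=W.mean(0)-R@M.mean(0);print("o",o,"yaw",np.degrees(np.arctan2(R[1,0],R[0,0])),"res",np.round(M@R.T+o-W,4).tolist())
    print("tab",o+R@[-.128,0])
print([np.linalg.norm(tri(f,S[i],g,T[i])[0]-tri(f,S[i-1],g,T[i-1])[0]) for i in range(4)],[tri(f,a,g,b)[0][2] for a,b in zip(S,T)])
# tab outer end dark contour in top view
h=cv2.cvtColor(g["image"],cv2.COLOR_RGB2GRAY)
m=np.zeros_like(h);m[265:302,362:392]=(h[265:302,362:392]<75)*255
y,x=np.nonzero(m);r=cv2.minAreaRect(np.c_[x,y].astype(np.float32));print(r);b=cv2.boxPoints(r);print([np.round(onz(g,p,.083),4).tolist() for p in b])
E
python3 m.py
```

```text
[[0.6365, -0.2836], [0.5641, -0.4603], [0.4007, -0.3916], [0.4797, -0.2203]]
o [ 0.51887442 -0.3383548 ] yaw -23.015995082715435 res [[0.0084, 0.0015], [0.0018, -0.0078], [-0.0051, -0.0042], [-0.0051, 0.0105]]
tab [ 0.40106377 -0.28830833]
[[0.6375, -0.2816], [0.5629, -0.4647], [0.3949, -0.398], [0.4686, -0.2143]]
o [ 0.51460996 -0.33908439] yaw -21.86445461854076 res [[0.0019, 0.0012], [0.0013, -0.0031], [-0.0024, -0.001], [-0.0008, 0.0029]]
tab [ 0.39581732 -0.29141565]
[np.float64(0.1767211418587654), np.float64(0.1982107490375884), np.float64(0.17918961571795214), np.float64(0.20099295340138978)] [np.float64(0.0852484510726298), np.float64(0.07827005762300887), np.float64(0.07644064003701245), np.float64(0.09085428152232145)]
((376.29998779296875, 284.6000061035156), (17.39252471923828, 24.349536895751953), 18.43494987487793)
[[0.4013, -0.2674, 0.083], [0.4648, -0.2896, 0.083], [0.4493, -0.3351, 0.083], [0.3858, -0.3128, 0.083]]
```

Call:
{"method": "jog_arm", "body": {
  "targets": [
    [[0,0,0,0,0,0.062],[0,0,0,0,0,0.062],[-2.05,-1.89,0,0,0,0],[-2.05,-1.89,0,0,0,0],[-2.05,-1.89,0,0,0,0],[-2.05,-1.89,0,0,0,0],[-2.05,-1.89,0,0,0,0],[-2.05,-1.89,0,0,0,0],[-2.05,-1.89,0,0,0,0],[-2.05,-1.89,0,0,0,0],[-2.05,-1.89,0,0,0,0],[-2.05,-1.89,0,0,0,0]]
  ],
  "fingers": 1
}}

```text
time_s: 1.3
eef_pos: [0.2798, 0.3511, 0.2314]
tool_rot: [180.0, 0.0, 158.1]
ft_force: [0.1, 0.9, 0.2]
opening: 0.0857
gripper_force: 0.0
```

Call:
{"method": "jog_arm", "body": {
  "targets": [
    [[-2.05,-1.89,0,0,0,0],[-2.05,-1.89,0,0,0,0],[-2.05,-1.89,0,0,0,0],[-2.05,-1.89,0,0,0,0],[-2.05,-1.89,0,0,0,0],[-2.05,-1.89,0,0,0,0],[-2.05,-1.89,0,0,0,0],[-2.05,-1.89,0,0,0,0],[-2.05,-1.89,0,0,0,0],[-2.05,-1.89,0,0,0,0],[-1.02,-2.6,0,0,0,0],[-1.02,-2.6,0,0,0,0]]
  ]
}}

```text
time_s: 2.3
eef_pos: [0.3989, 0.0432, 0.2315]
tool_rot: [180.0, 0.0, 158.1]
ft_force: [0.7, -0.4, 0.1]
opening: 0.0858
gripper_force: 0.0
```

Call:
{"method": "jog_arm", "body": {
  "targets": [
    [[-1.02,-2.6,0,0,0,0],[-1.02,-2.6,0,0,0,0],[-1.02,-2.6,0,0,0,0],[-1.02,-2.6,0,0,0,0],[-1.02,-2.6,0,0,0,0],[-1.02,-2.6,0,0,0,0],[-1.02,-2.6,0,0,0,0],[-1.02,-2.6,0,0,0,0],[-1.02,-2.6,0,0,0,0],[-1.02,-2.6,0,0,0,0],[-1.02,-2.6,0,0,0,0],[-1.02,-2.6,0,0,0,0]]
  ],
  "fingers": 0.7
}}

```text
time_s: 3.3
eef_pos: [0.3953, -0.292, 0.2314]
tool_rot: [-180.0, 0.0, 158.0]
ft_force: [1.9, 0.2, -0.0]
opening: 0.0599
gripper_force: 0.0
```

Call:
{"method": "jog_arm", "body": {
  "targets": [
    [[0,0,1.8,0,0,0],[0,0,1.8,0,0,0],[0,0,1.8,0,0,0],[0,0,1.8,0,0,0],[0,0,1.8,0,0,0],[0,0,1.8,0,0,0],[0,0,1.8,0,0,0],[0,0,1.8,0,0,0],[0,0,1.4,0,0,0],[0,0,0.8,0,0,0],[0,0,0.5,0,0,0],[0,0,0.2,0,0,0]]
  ]
}}

```text
time_s: 4.3
eef_pos: [0.3954, -0.2904, 0.0578]
tool_rot: [180.0, -0.0, 158.1]
ft_force: [-0.9, -0.3, 0.6]
opening: 0.0598
gripper_force: 0.0
```

```bash
python3 - <<'E'
from h import *
s=env.read_state();print(s["eef_pos"],s["ft_force"],s["opening"])
f,g=grab_frame("side"),grab_frame("top")
c=np.zeros((600,800,3),np.uint8);c[:,:400]=cv2.resize(f["image"][140:290,320:420],(400,600),interpolation=2)
c[:450,400:]=cv2.resize(g["image"][200:312,335:435],(400,450),interpolation=2)
cv2.imwrite("pics/g1.png",c[:,:,::-1])
E
```

```text
[ 0.39537778 -0.2903709   0.05778395] [-0.91868685 -0.29285684  0.61447926] 0.05978218960182368
```

View pics/g1.png

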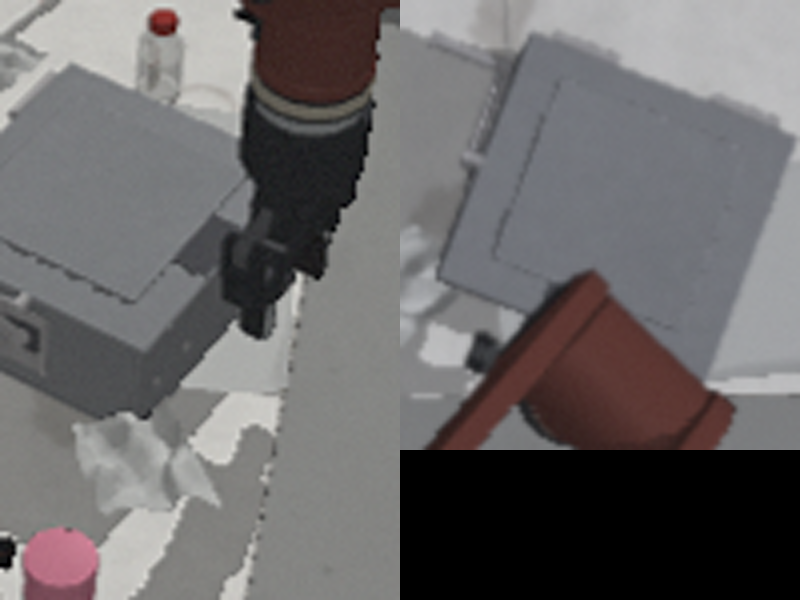

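In the side crop the fingers straddle the tab (about 255,280). In the top crop the wrist hides the tab. I close the gripper now.

Call:
{"method": "jog_arm", "body": {
  "targets": [
    [[0,0,0,0,0,0],[0,0,0,0,0,0],[0,0,0,0,0,0],[0,0,0,0,0,0],[0,0,0,0,0,0],[0,0,0,0,0,0]]
  ],
  "fingers": 0,
  "newtons": 30
}}

```text
time_s: 4.9
eef_pos: [0.3967, -0.2897, 0.0594]
tool_rot: [179.9, 0.1, 158.0]
ft_force: [2.4, 4.5, 4.2]
opening: 0.0236
gripper_force: 30.4
```

```bash
cat > arc.py <<'E'
import sys,numpy as np
a0,a1,n=map(float,sys.argv[1:4]);R=.222
a=np.linspace(a0,a1,int(n)+1)
d=np.diff(np.c_[R*np.cos(a),-R*np.sin(a)],axis=0)*100
for x in d: print("%.2f,0,%.2f"%tuple(x))
E
python3 arc.py 0 1.08 24
```

```text
-0.02,0,-1.00
-0.07,0,-1.00
-0.11,0,-0.99
-0.16,0,-0.99
-0.20,0,-0.98
-0.24,0,-0.97
-0.29,0,-0.96
-0.33,0,-0.94
-0.37,0,-0.93
-0.41,0,-0.91
-0.45,0,-0.89
-0.49,0,-0.87
-0.53,0,-0.85
-0.57,0,-0.82
-0.61,0,-0.79
-0.64,0,-0.77
-0.68,0,-0.74
-0.71,0,-0.70
-0.74,0,-0.67
-0.77,0,-0.64
-0.80,0,-0.60
-0.82,0,-0.57
-0.85,0,-0.53
-0.87,0,-0.49
```

Call:
{"method": "jog_arm", "body": {
  "targets": [
    [[-0.02,0,-1.0,0,0,0],[-0.07,0,-1.0,0,0,0],[-0.11,0,-0.99,0,0,0],[-0.16,0,-0.99,0,0,0],[-0.2,0,-0.98,0,0,0],[-0.24,0,-0.97,0,0,0],[-0.29,0,-0.96,0,0,0],[-0.33,0,-0.94,0,0,0],[-0.37,0,-0.93,0,0,0],[-0.41,0,-0.91,0,0,0],[-0.45,0,-0.89,0,0,0],[-0.49,0,-0.87,0,0,0]]
  ]
}}

```text
time_s: 5.9
eef_pos: [0.4239, -0.3006, 0.1722]
tool_rot: [179.8, -0.2, 158.1]
ft_force: [2.7, 5.0, -4.9]
opening: 0.0233
gripper_force: 29.7
```

Call:
{"method": "jog_arm", "body": {
  "targets": [
    [[-0.53,0,-0.85,0,0,0],[-0.57,0,-0.82,0,0,0],[-0.61,0,-0.79,0,0,0],[-0.64,0,-0.77,0,0,0],[-0.68,0,-0.74,0,0,0],[-0.71,0,-0.7,0,0,0],[-0.74,0,-0.67,0,0,0],[-0.77,0,-0.64,0,0,0],[-0.8,0,-0.6,0,0,0],[-0.82,0,-0.57,0,0,0],[-0.85,0,-0.53,0,0,0],[-0.87,0,-0.49,0,0,0]]
  ]
}}

```text
time_s: 6.9
eef_pos: [0.5033, -0.3325, 0.255]
tool_rot: [179.8, -0.3, 158.1]
ft_force: [-1.3, 6.8, 0.4]
opening: 0.0236
gripper_force: 30.9
```

```bash
python3 arc.py 1.08 1.32 24; python3 - <<'E'
from h import *
s=env.read_state();print(s["eef_pos"],s["ft_force"],s["opening"])
E
```

```text
-0.20,0,-0.10
-0.20,0,-0.10
-0.20,0,-0.10
-0.20,0,-0.10
-0.20,0,-0.10
-0.20,0,-0.09
-0.20,0,-0.09
-0.20,0,-0.09
-0.20,0,-0.09
-0.20,0,-0.09
-0.21,0,-0.08
-0.21,0,-0.08
-0.21,0,-0.08
-0.21,0,-0.08
-0.21,0,-0.08
-0.21,0,-0.07
-0.21,0,-0.07
-0.21,0,-0.07
-0.21,0,-0.07
-0.21,0,-0.06
-0.21,0,-0.06
-0.21,0,-0.06
-0.21,0,-0.06
-0.21,0,-0.06
[ 0.50330663 -0.33251568  0.25499332] [-1.30938569  6.77806834  0.42462819] 0.023567254986428775
```

Call:
{"method": "jog_arm", "body": {
  "targets": [
    [[-0.2,0.02,-0.1,0,0,0],[-0.2,0.02,-0.1,0,0,0],[-0.2,0.02,-0.1,0,0,0],[-0.2,0.02,-0.1,0,0,0],[-0.2,0.02,-0.1,0,0,0],[-0.2,0,-0.09,0,0,0],[-0.2,0,-0.09,0,0,0],[-0.2,0,-0.09,0,0,0],[-0.2,0,-0.09,0,0,0]]
  ]
}}

```text
time_s: 7.65
eef_pos: [0.5205, -0.3394, 0.264]
tool_rot: [180.0, -0.2, 158.1]
ft_force: [-1.9, 5.1, 2.2]
opening: 0.023
gripper_force: 31.1
```

Call:
{"method": "jog_arm", "body": {
  "targets": [
    [[-0.2,0,-0.09,0,0,0],[-0.2,0,-0.08,0,0,0]]
  ]
}}

```text
time_s: 7.82
eef_pos: [0.5243, -0.3409, 0.2657]
tool_rot: [180.0, -0.2, 158.1]
ft_force: [-1.5, 4.2, 1.9]
opening: 0.0232
gripper_force: 31.2
```

Call:
{"method": "jog_arm", "body": {
  "targets": [
    [[-0.2,0,-0.08,0,0,0],[-0.2,0,-0.08,0,0,0]]
  ]
}}

```text
time_s: 7.98
eef_pos: [0.5281, -0.3425, 0.2673]
tool_rot: [180.0, -0.2, 158.1]
ft_force: [-2.4, 4.4, 2.9]
opening: 0.0234
gripper_force: 31.2
```

Call:
{"method": "jog_arm", "body": {
  "targets": [
    [[-0.2,0,-0.08,0,0,0]]
  ]
}}

```text
time_s: 8.07
eef_pos: [0.53, -0.3433, 0.2681]
tool_rot: [180.0, -0.2, 158.1]
ft_force: [-2.6, 4.3, 3.2]
opening: 0.0231
gripper_force: 31.2
```

Call:
{"method": "jog_arm", "body": {
  "targets": [
    [[-0.2,0,-0.08,0,0,0]]
  ]
}}

```text
time_s: 8.15
eef_pos: [0.5319, -0.344, 0.2689]
tool_rot: [180.0, -0.1, 158.1]
ft_force: [-1.6, 4.6, 2.2]
opening: 0.0234
gripper_force: 31.2
```

Call:
{"method": "jog_arm", "body": {
  "targets": [
    [[-0.2,0,-0.08,0,0,0]]
  ]
}}

```text
time_s: 8.23
eef_pos: [0.5339, -0.3448, 0.2697]
tool_rot: [180.0, -0.1, 158.1]
ft_force: [-1.7, 4.7, 2.0]
opening: 0.0233
gripper_force: 31.2
```

Call:
{"method": "jog_arm", "body": {
  "targets": [
    [[-0.2,0,-0.07,0,0,0]]
  ]
}}

```text
time_s: 8.32
eef_pos: [0.5359, -0.3456, 0.2704]
tool_rot: [180.0, -0.1, 158.1]
ft_force: [-1.8, 4.5, 3.2]
opening: 0.0232
gripper_force: 31.3
```

Call:
{"method": "jog_arm", "body": {
  "targets": [
    [[-0.2,0,-0.07,0,0,0]]
  ]
}}

```text
time_s: 8.4
eef_pos: [0.5378, -0.3464, 0.2711]
tool_rot: [180.0, -0.1, 158.1]
ft_force: [-1.1, 4.7, 1.5]
opening: 0.0234
gripper_force: 31.2
```

Call:
{"method": "jog_arm", "body": {
  "targets": [
    [[-0.2,0,-0.07,0,0,0]]
  ]
}}

```text
time_s: 8.48
eef_pos: [0.5397, -0.3472, 0.2718]
tool_rot: [180.0, -0.1, 158.1]
ft_force: [-1.2, 5.3, 2.8]
opening: 0.0234
gripper_force: 31.3
```

```bash
python3 - <<'E'
from h import *
f,g=grab_frame("side"),grab_frame("top")
c=np.zeros((600,800,3),np.uint8);c[:,:400]=cv2.resize(f["image"][130:280,290:390],(400,600),interpolation=2)
c[:450,400:]=cv2.resize(g["image"][200:312,335:435],(400,450),interpolation=2)
cv2.imwrite("pics/l1.png",c[:,:,::-1])
E
```

```text
(no output)
```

View pics/l1.png

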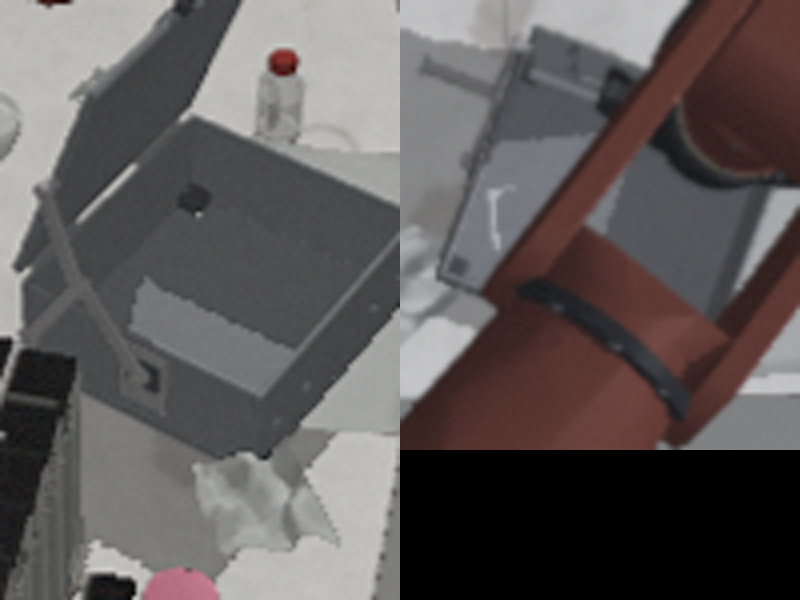

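The side crop shows the lid up and the stay almost straight, from its foot at (150,378) to the lid at (45,185); the pin points toward (30,335). The top crop shows the stay at (495,215). It hasn't met the stop yet.

Call:
{"method": "jog_arm", "body": {
  "targets": [
    [[-0.2,0,-0.06,0,0,0]]
  ]
}}

```text
time_s: 8.67
eef_pos: [0.5416, -0.3479, 0.2724]
tool_rot: [180.0, -0.1, 158.1]
ft_force: [-0.8, 5.2, 3.8]
opening: 0.0232
gripper_force: 31.4
```

Call:
{"method": "jog_arm", "body": {
  "targets": [
    [[-0.2,0,-0.06,0,0,0]]
  ]
}}

```text
time_s: 8.75
eef_pos: [0.5436, -0.3487, 0.2731]
tool_rot: [180.0, -0.0, 158.1]
ft_force: [-0.9, 5.9, 3.5]
opening: 0.0234
gripper_force: 31.5
```

Call:
{"method": "jog_arm", "body": {
  "targets": [
    [[-0.2,0,-0.06,0,0,0]]
  ]
}}

```text
time_s: 8.83
eef_pos: [0.5452, -0.3493, 0.2736]
tool_rot: [180.0, -0.1, 158.1]
ft_force: [-5.7, 6.6, 3.1]
opening: 0.0232
gripper_force: 31.4
```

Call:
{"method": "jog_arm", "body": {
  "targets": [
    [[-0.15,0,-0.04,0,0,0]]
  ]
}}

```text
time_s: 8.92
eef_pos: [0.5453, -0.3494, 0.2736]
tool_rot: [180.0, -0.3, 158.1]
ft_force: [-7.5, 7.2, 4.4]
opening: 0.0235
gripper_force: 31.6
```

```bash
python3 - <<'E'
from h import *
for i in range(2):
    f=grab_frame("side");s=env.read_state();print(s["eef_pos"],s["ft_force"])
cv2.imwrite("pics/l2.png",cv2.resize(f["image"][160:250,285:345],(400,600),interpolation=2)[:,:,::-1])
E
```

```text
[ 0.54515707 -0.34933218  0.27358118] [-6.54970885  7.21597638  4.0540229 ]
[ 0.54516477 -0.34933069  0.27358368] [-5.62284557  7.19479061  4.52954215]
```

Call:
{"method": "jog_arm", "body": {
  "targets": [
    [[0.2,0,0.06,0,0,0]]
  ]
}}

```text
time_s: 9.1
eef_pos: [0.5446, -0.3491, 0.2734]
tool_rot: [180.0, -0.1, 158.1]
ft_force: [-0.3, 5.0, 3.7]
opening: 0.0231
gripper_force: 31.6
```

Call:
{"method": "jog_arm", "body": {
  "targets": [
    [[0.2,0,0.06,0,0,0]]
  ]
}}

```text
time_s: 9.18
eef_pos: [0.5442, -0.349, 0.2732]
tool_rot: [180.0, 0.2, 158.1]
ft_force: [2.9, 4.6, 2.4]
opening: 0.0235
gripper_force: 31.5
```

View pics/l2.png

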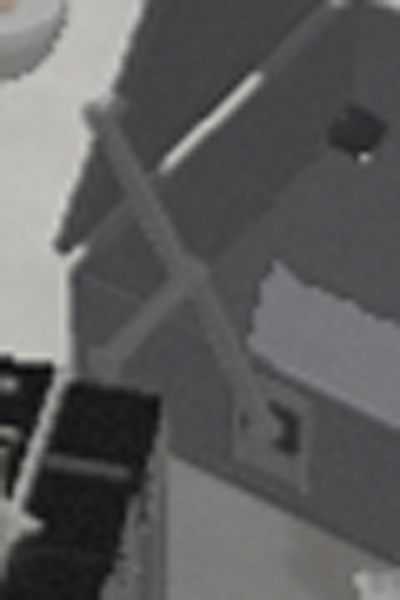

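The stay is straight, and the lid resisted a 4 mm pull-down (it moved only about 1 mm), so it is locked. I release the tab.

Call:
{"method": "jog_arm", "body": {
  "targets": [
    [[0,0,0,0,0,0],[0,0,0,0,0,0],[0,0,0,0,0,0],[0,0,0,0,0,0]]
  ],
  "fingers": 0.65
}}

```text
time_s: 9.52
eef_pos: [0.5431, -0.3498, 0.2716]
tool_rot: [-179.9, 0.0, 158.0]
ft_force: [-0.2, 1.2, 0.6]
opening: 0.0551
gripper_force: 0.0
```

```bash
python3 - <<'E'
from h import *
for i in range(2):
    f=grab_frame("side");s=env.read_state();print(s["eef_pos"],s["ft_force"],s["opening"])
a=cv2.imread("pics/l2.png")[:,:,::-1]; b=cv2.resize(f["image"][160:250,285:345],(400,600),interpolation=2)
print(np.abs(a.astype(int)-b).mean(), np.abs(a.astype(int)-b)[:400].max())
E
```

```text
[ 0.54312778 -0.34964455  0.27156033] [-0.48377725 -0.57042746 -0.11266264] 0.05578764023546121
[ 0.54311398 -0.34950147  0.27148432] [-0.35430614  0.80832882 -0.86359188] 0.055807798995156394
1.4167944444444445 41
```

Call:
{"method": "jog_arm", "body": {
  "targets": [
    [[0,0,-1.2,0,0,0],[0,0,-2.0,0,0,0],[0,0,-2.0,0,0,0],[0,0,-1.5,0,0,0]]
  ]
}}

```text
time_s: 9.95
eef_pos: [0.5437, -0.3495, 0.3415]
tool_rot: [-179.9, 0.1, 158.1]
ft_force: [0.4, 0.1, 1.1]
opening: 0.0557
gripper_force: 0.0
```

Call:
{"method": "jog_arm", "body": {
  "targets": [
    [[1.98,2.23,0,0,0,0],[1.98,2.23,0,0,0,0],[1.98,2.23,0,0,0,0],[1.98,2.23,0,0,0,0],[1.98,2.23,0,0,0,0],[1.98,2.23,0,0,0,0],[1.98,2.23,1.5,0,0,0],[1.98,2.23,2,0,0,0],[1.98,2.23,2,0,0,0],[1.98,2.23,2,0,0,0],[1.98,2.23,2,0,0,0],[1.98,2.23,2,0,0,0]]
  ],
  "fingers": 1
}}

```text
time_s: 10.95
eef_pos: [0.4227, -0.011, 0.2241]
tool_rot: [180.0, 0.1, 158.0]
ft_force: [0.6, 0.9, 0.1]
opening: 0.0855
gripper_force: 0.0
```

Call:
{"method": "jog_arm", "body": {
  "targets": [
    [[0,0,2,0,0,0],[0,0,2,0,0,0],[0,0,2,0,0,0],[0,0,2,0,0,0],[0,0,2,0,0,0]]
  ]
}}

```text
time_s: 11.37
eef_pos: [0.4237, -0.0121, 0.1241]
tool_rot: [180.0, 0.1, 158.1]
ft_force: [-0.4, 1.0, 0.3]
opening: 0.0853
gripper_force: 0.0
```

```bash
python3 - <<'E'
from h import *
f,g=grab_frame("side"),grab_frame("top")
s=env.read_state();print(s["eef_pos"],s["opening"])
c=np.zeros((600,800,3),np.uint8);c[:,:400]=cv2.resize(f["image"][230:380,310:410],(400,600),interpolation=2)
c[:,400:]=cv2.resize(f["image"][130:280,280:380],(400,600),interpolation=2)
cv2.imwrite("pics/j1.png",c[:,:,::-1])
E
```

```text
[ 0.42031232 -0.0115456   0.12138592] 0.0856439426867015
```

View pics/j1.png

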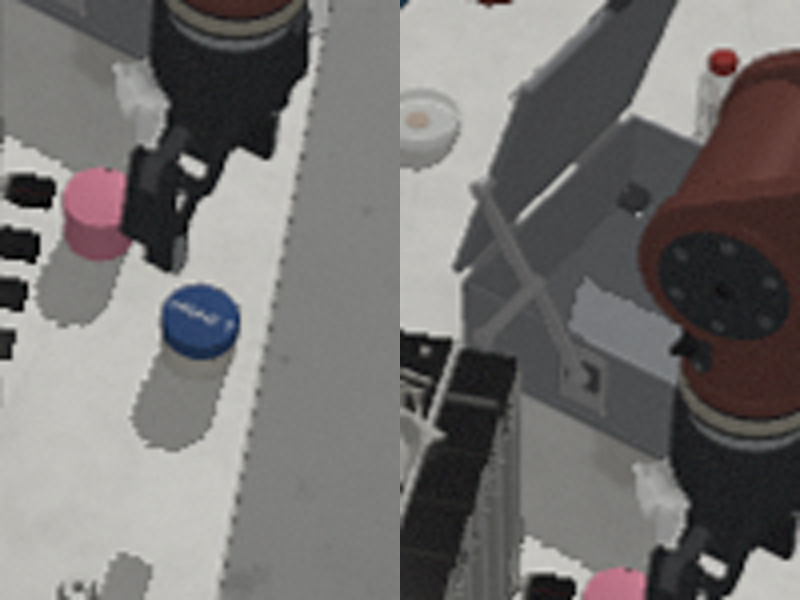

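The left crop shows the open gripper above the blue jar at (200,320), clear of the pink one. The right crop shows the lid holding by itself on the locked stay.

Call:
{"method": "jog_arm", "body": {
  "targets": [
    [[-0.1,0,2,0,0,0],[0,0,2,0,0,0],[0,0,2,0,0,0],[0,0,2,0,0,0],[0,0,1.5,0,0,0],[0,0,1,0,0,0],[0,0,0.5,0,0,0],[0,0,0.2,0,0,0],[0,0,0,0,0,0]]
  ]
}}

```text
time_s: 12.22
eef_pos: [0.4246, -0.0126, 0.0124]
tool_rot: [180.0, 0.1, 158.1]
ft_force: [-0.8, 0.0, -0.4]
opening: 0.0854
gripper_force: 0.0
```

Call:
{"method": "jog_arm", "body": {
  "targets": [
    [[0,0,0,0,0,0],[0,0,0,0,0,0],[0,0,0,0,0,0],[0,0,0,0,0,0],[0,0,0,0,0,0],[0,0,0,0,0,0]]
  ],
  "fingers": 0,
  "newtons": 25
}}

```text
time_s: 12.72
eef_pos: [0.4244, -0.0125, 0.0126]
tool_rot: [180.0, 0.1, 158.1]
ft_force: [-1.6, 0.2, 5.8]
opening: 0.0446
gripper_force: 25.0
```

Call:
{"method": "jog_arm", "body": {
  "targets": [
    [[0,0,-0.5,0,0,0],[0,0,-1.5,0,0,0],[0,0,-2,0,0,0],[0,0,-2,0,0,0],[0,0,-2,0,0,0],[0,0,-2,0,0,0],[0,0,-2,0,0,0],[0,0,-2,0,0,0],[0,0,-0.7,0,0,0]]
  ]
}}

```text
time_s: 13.47
eef_pos: [0.4255, -0.0126, 0.1617]
tool_rot: [179.9, 0.3, 158.1]
ft_force: [0.1, 0.4, -0.7]
opening: 0.0446
gripper_force: 25.8
```

Call:
{"method": "jog_arm", "body": {
  "targets": [
    [[-0.6,-1,0,0,0,0],[-1.18,-1.92,0,0,0,0],[-1.18,-1.92,0,0,0,0],[-1.18,-1.92,0,0,0,0],[-1.18,-1.92,0,0,0,0],[-1.18,-1.92,0,0,0,0],[-1.18,-1.92,0,0,0,0],[-1.18,-1.92,0,0,0,0],[-1.18,-1.92,0,0,0,0],[-1.18,-1.92,0,0,0,0],[-1.18,-1.92,0,0,0,0],[-1.18,-1.92,0,0,0,0]]
  ]
}}

```text
time_s: 14.47
eef_pos: [0.4665, -0.2689, 0.1575]
tool_rot: [180.0, -0.1, 158.1]
ft_force: [-0.4, 0.0, -0.6]
opening: 0.044
gripper_force: 25.8
```

Call:
{"method": "jog_arm", "body": {
  "targets": [
    [[-1.18,-1.92,0,0,0,0],[-1.18,-1.92,0,0,0,0],[-0.6,-0.9,0,0,0,0],[0,0,0,0,0,0],[0,0,0,0,0,0]]
  ]
}}

```text
time_s: 14.88
eef_pos: [0.4763, -0.3227, 0.1578]
tool_rot: [179.9, -0.1, 158.0]
ft_force: [-0.3, 0.4, -0.7]
opening: 0.0443
gripper_force: 25.8
```

```bash
python3 - <<'E'
from h import *
f,g=grab_frame("side"),grab_frame("top")
s=env.read_state();print(s["eef_pos"],s["opening"],s["ft_force"])
c=np.zeros((600,800,3),np.uint8);c[:,:400]=cv2.resize(f["image"][130:280,285:385],(400,600),interpolation=2)
c[:450,400:]=cv2.resize(g["image"][200:312,335:435],(400,450),interpolation=2)
cv2.imwrite("pics/p1.png",c[:,:,::-1])
E
```

```text
[ 0.4763394  -0.32177344  0.15802426] 0.04472899913717106 [ 1.01680992 -0.18612725 -1.18028493]
```

View pics/p1.png

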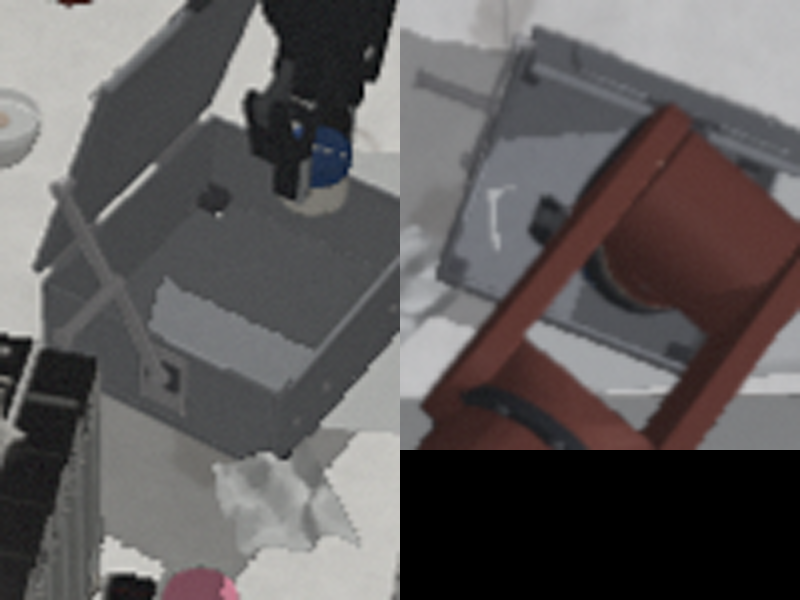

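The side crop shows the jar held upright over the chest interior (320,180). The knuckle is at (118,285) and the pin's outer end at (62,335). I lower the jar.

Call:
{"method": "jog_arm", "body": {
  "targets": [
    [[0,0,1.5,0,0,0],[0,0,2,0,0,0],[0,0,2,0,0,0],[0,0,2,0,0,0],[0,0,2,0,0,0],[0,0,1.8,0,0,0],[0,0,1.2,0,0,0],[0,0,0.7,0,0,0],[0,0,0.3,0,0,0],[0,0,0.2,0,0,0],[0,0,0.1,0,0,0]]
  ]
}}

```text
time_s: 15.9
eef_pos: [0.4775, -0.3236, 0.0215]
tool_rot: [-180.0, 0.1, 158.1]
ft_force: [0.5, 0.3, -0.7]
opening: 0.0445
gripper_force: 25.8
```

Call:
{"method": "jog_arm", "body": {
  "targets": [
    [[0,0,0.1,0,0,0],[0,0,0.1,0,0,0]]
  ]
}}

```text
time_s: 16.07
eef_pos: [0.4776, -0.324, 0.0197]
tool_rot: [-180.0, 0.1, 158.1]
ft_force: [-0.3, -0.6, -2.0]
opening: 0.0446
gripper_force: 25.8
```

```bash
python3 - <<'E'
from h import *
f=grab_frame("side");g=grab_frame("top");s=env.read_state();print(s["eef_pos"],s["ft_force"])
c=np.radians(-21.9);R=np.array([[np.cos(c),-np.sin(c)],[np.sin(c),np.cos(c)]])
W=lambda x,y,z:np.r_[np.array([.5146,-.339])+R@[x,y],z]
for y in(.1,.145,.163):print(y,W(.028,y,.112),proj(f,W(.028,y,.112)),proj(g,W(.028,y,.112)))
print("foot",proj(f,W(.006,.11,.049)))
E
```

```text
[ 0.47719355 -0.32365505  0.0192732 ] [ 1.02185081 -0.01761241 -1.21354059]
0.1 [ 0.57787819 -0.25666003  0.112     ] [[317.03026045 199.96236438]] [[360.48541014 228.46604511]]
0.145 [ 0.59466264 -0.2149074   0.112     ] [[306.47739301 210.79645519]] [[345.1101721  222.41538868]]
0.163 [ 0.60137642 -0.19820635  0.112     ] [[302.15437426 215.23486785]] [[338.9617398 219.9978413]]
foot [[322.00257666 223.73494909]]
```

The predicted pin end, side (302,215) and top (339,220), matches what I see, at (301,214) and (339.5,219.5). I lower the last millimetres.

Call:
{"method": "jog_arm", "body": {
  "targets": [
    [[0,0,0.1,0,0,0],[0,0,0.1,0,0,0]]
  ]
}}

```text
time_s: 16.33
eef_pos: [0.4771, -0.3237, 0.0176]
tool_rot: [-180.0, 0.0, 158.1]
ft_force: [-4.1, 2.0, 9.4]
opening: 0.0445
gripper_force: 26.6
```

Call:
{"method": "jog_arm", "body": {
  "targets": [
    [[0,0,0.05,0,0,0],[0,0,0,0,0,0]]
  ]
}}

```text
time_s: 16.5
eef_pos: [0.4772, -0.3237, 0.0177]
tool_rot: [-180.0, 0.0, 158.1]
ft_force: [-2.6, 2.0, 7.0]
opening: 0.0444
gripper_force: 26.4
```

Call:
{"method": "jog_arm", "body": {
  "targets": [
    [[0,0,-0.05,0,0,0],[0,0,0,0,0,0],[0,0,0,0,0,0],[0,0,0,0,0,0],[0,0,0,0,0,0],[0,0,-0.5,0,0,0],[0,0,-1,0,0,0],[0,0,-2,0,0,0],[0,0,-2,0,0,0],[0,0,-2,0,0,0],[0,0,-2,0,0,0],[0,0,-2,0,0,0]]
  ],
  "fingers": 0.8
}}

```text
time_s: 17.5
eef_pos: [0.477, -0.3234, 0.1338]
tool_rot: [-180.0, 0.1, 158.1]
ft_force: [0.8, -0.1, 0.3]
opening: 0.0682
gripper_force: 0.0
```

Call:
{"method": "jog_arm", "body": {
  "targets": [
    [[0,0,-2,0,0,0],[0,0,-1.5,0,0,0],[0.2,1.4,0,0,0,0],[0.2,1.5,0,0,0,0],[0.2,1.5,0,0,0,0],[0.2,1.5,0,0,0,0],[0.2,1.5,0,0,0,0],[0.2,1.5,0,0,0,0],[0.2,1.5,0,0,0,0],[0.2,1.5,0,0,0,0],[0.2,1.5,0,0,0,0],[0.2,1.3,0,0,0,0]]
  ],
  "fingers": 0
}}

```text
time_s: 18.5
eef_pos: [0.5121, -0.1761, 0.1646]
tool_rot: [180.0, -0.2, 158.2]
ft_force: [0.1, 0.1, -0.2]
opening: 0.0003
gripper_force: 0.0
```

```bash
python3 - <<'E'
from h import *
f,g=grab_frame("side"),grab_frame("top")
s=env.read_state();print(s["eef_pos"],s["opening"],s["ft_force"])
c=np.radians(-21.9);R=np.array([[np.cos(c),-np.sin(c)],[np.sin(c),np.cos(c)]])
print("chest coords",R.T@(s["eef_pos"][:2]-[.5146,-.339]))
h=cv2.cvtColor(f["image"],cv2.COLOR_RGB2HSV);m=cv2.inRange(h,(100,110,30),(125,255,255));m[:140]=0;m[260:]=0;m[:,:300]=0;m[:,420:]=0
y,x=np.nonzero(m);
if len(x):print(len(x),onz(f,((x.min()+x.max())/2,(y.min()+y.max())/2),.038))
C=np.zeros((600,800,3),np.uint8);C[:,:400]=cv2.resize(f["image"][130:280,285:385],(400,600),interpolation=2)
C[:450,400:]=cv2.resize(g["image"][200:312,335:435],(400,450),interpolation=2)
cv2.imwrite("pics/p2.png",C[:,:,::-1])
E
```

```text
[ 0.51246157 -0.17606737  0.16507066] -0.00012421810710280218 [ 0.36922309  0.00116847 -0.30002167]
chest coords [-0.062756    0.15037719]
170 [ 0.4782407  -0.32181622  0.038     ]
```

View pics/p2.png

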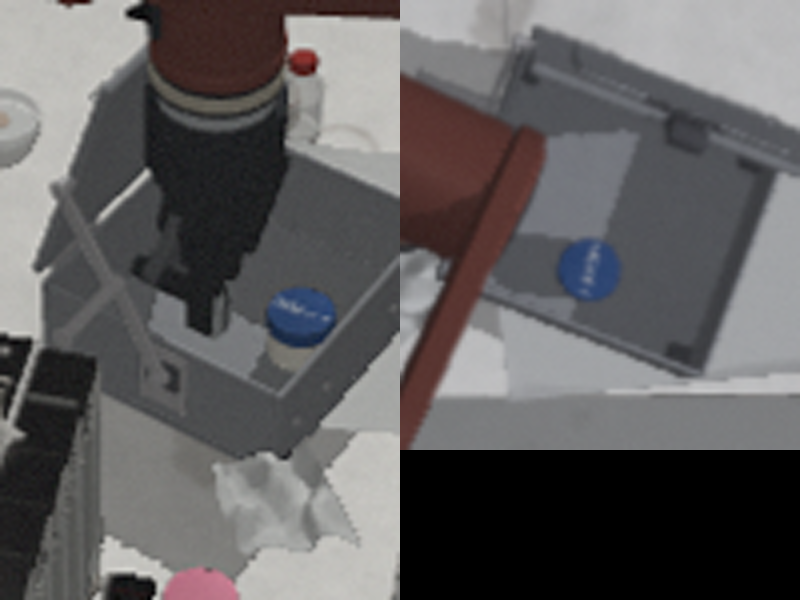

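The jar stands upright in the chest: side crop (300,330), top crop (590,268). The lid is up and the stay locked. Next I break the stay at the pin.

Call:
{"method": "jog_arm", "body": {
  "targets": [
    [[0,-0.4,1.5,0,0,0],[0,0,1.9,0,0,0],[0,0,1.9,0,0,0],[0,0,1.5,0,0,0],[0,0,0.5,0,0,0],[-1.2,0,0,0,0,0],[-1.5,0,0,0,0,0],[-1.5,0,0,0,0,0],[-1,0,0,0,0,0],[-0.5,0,0,0,0,0],[0,0,0,0,0,0]]
  ]
}}

```text
time_s: 19.52
eef_pos: [0.5655, -0.2051, 0.0941]
tool_rot: [-180.0, 0.1, 158.1]
ft_force: [-0.1, 0.1, 0.1]
opening: 0.0001
gripper_force: 0.0
```

Call:
{"method": "jog_arm", "body": {
  "targets": [
    [[-0.2,0,0,0,0,0],[-0.2,0,0,0,0,0],[-0.2,0,0,0,0,0]]
  ]
}}

```text
time_s: 19.77
eef_pos: [0.5696, -0.2064, 0.0935]
tool_rot: [180.0, -0.0, 158.1]
ft_force: [-0.6, 1.2, -0.1]
opening: 0.0
gripper_force: 0.0
```

Call:
{"method": "jog_arm", "body": {
  "targets": [
    [[-0.2,0,0,0,0,0],[-0.2,0,0,0,0,0]]
  ]
}}

```text
time_s: 19.93
eef_pos: [0.5738, -0.2081, 0.0937]
tool_rot: [-180.0, -0.0, 158.1]
ft_force: [0.1, 0.0, -0.4]
opening: 0.0001
gripper_force: 0.0
```

Call:
{"method": "jog_arm", "body": {
  "targets": [
    [[-0.2,0,0,0,0,0],[-0.1,0,0,0,0,0]]
  ]
}}

```text
time_s: 20.1
eef_pos: [0.5769, -0.2094, 0.0938]
tool_rot: [-180.0, 0.0, 158.1]
ft_force: [0.7, 0.3, 0.8]
opening: -0.0
gripper_force: 0.0
```

Call:
{"method": "jog_arm", "body": {
  "targets": [
    [[-0.2,0,0,0,0,0]]
  ]
}}

```text
time_s: 20.18
eef_pos: [0.5785, -0.21, 0.0937]
tool_rot: [180.0, -0.0, 158.1]
ft_force: [0.3, -0.6, 0.6]
opening: -0.0002
gripper_force: 0.0
```

Call:
{"method": "jog_arm", "body": {
  "targets": [
    [[-0.2,0,0,0,0,0]]
  ]
}}

```text
time_s: 20.27
eef_pos: [0.5804, -0.2109, 0.0937]
tool_rot: [-180.0, -0.0, 158.1]
ft_force: [0.0, 0.4, -0.6]
opening: 0.0001
gripper_force: 0.0
```

Call:
{"method": "jog_arm", "body": {
  "targets": [
    [[-0.2,0,0,0,0,0]]
  ]
}}

```text
time_s: 20.35
eef_pos: [0.5819, -0.2114, 0.0935]
tool_rot: [180.0, -0.1, 158.1]
ft_force: [-3.8, 1.2, 0.6]
opening: 0.0001
gripper_force: 2.1
```

Call:
{"method": "jog_arm", "body": {
  "targets": [
    [[-0.2,0,0,0,0,0]]
  ]
}}

```text
time_s: 20.43
eef_pos: [0.5826, -0.2117, 0.0931]
tool_rot: [180.0, -0.3, 158.1]
ft_force: [-5.0, 1.7, 1.1]
opening: -0.0002
gripper_force: 2.4
```

Call:
{"method": "jog_arm", "body": {
  "targets": [
    [[-0.2,0,0,0,0,0]]
  ]
}}

```text
time_s: 20.52
eef_pos: [0.5838, -0.2121, 0.0925]
tool_rot: [180.0, -0.4, 158.1]
ft_force: [-5.3, 1.8, -0.2]
opening: -0.0002
gripper_force: 2.9
```

Call:
{"method": "jog_arm", "body": {
  "targets": [
    [[-0.2,0,0,0,0,0],[-0.2,0,0,0,0,0]]
  ]
}}

```text
time_s: 20.68
eef_pos: [0.5858, -0.2129, 0.0911]
tool_rot: [180.0, -0.6, 158.1]
ft_force: [-6.5, 1.9, -3.7]
opening: 0.0003
gripper_force: 3.6
```

Call:
{"method": "jog_arm", "body": {
  "targets": [
    [[-0.2,0,0,0,0,0],[-0.2,0,0,0,0,0],[-0.2,0,0,0,0,0]]
  ]
}}

```text
time_s: 20.93
eef_pos: [0.5888, -0.2141, 0.089]
tool_rot: [180.0, -1.0, 158.1]
ft_force: [-9.4, 3.0, -5.9]
opening: -0.0001
gripper_force: 4.9
```

Call:
{"method": "jog_arm", "body": {
  "targets": [
    [[-0.2,0,0,0,0,0],[-0.2,0,0,0,0,0]]
  ]
}}

```text
time_s: 21.1
eef_pos: [0.5906, -0.2148, 0.0875]
tool_rot: [180.0, -1.2, 158.1]
ft_force: [-11.6, 3.2, -8.0]
opening: -0.0003
gripper_force: 5.8
```

Call:
{"method": "jog_arm", "body": {
  "targets": [
    [[0,0,0.25,0,0,0],[0,0,0.25,0,0,0],[0,0,0.2,0,0,0]]
  ]
}}

```text
time_s: 21.35
eef_pos: [0.5944, -0.2165, 0.0832]
tool_rot: [180.0, -0.6, 158.1]
ft_force: [-4.7, 1.9, -0.7]
opening: 0.0
gripper_force: 3.0
```

Call:
{"method": "jog_arm", "body": {
  "targets": [
    [[-0.1,0,0.1,0,0,0],[-0.2,0,0.1,0,0,0]]
  ]
}}

```text
time_s: 21.52
eef_pos: [0.5965, -0.2173, 0.0811]
tool_rot: [180.0, -0.8, 158.1]
ft_force: [-8.3, 2.6, -2.7]
opening: 0.0
gripper_force: 4.2
```

Call:
{"method": "jog_arm", "body": {
  "targets": [
    [[-0.1,0,0.15,0,0,0],[-0.2,0,0.15,0,0,0]]
  ]
}}

```text
time_s: 21.68
eef_pos: [0.599, -0.2184, 0.0779]
tool_rot: [180.0, -0.8, 158.1]
ft_force: [-9.9, 2.1, -2.6]
opening: -0.0001
gripper_force: 3.3
```

Call:
{"method": "jog_arm", "body": {
  "targets": [
    [[-0.1,0,0.1,0,0,0]]
  ]
}}

```text
time_s: 21.77
eef_pos: [0.5993, -0.2184, 0.0771]
tool_rot: [180.0, -0.9, 158.0]
ft_force: [-16.2, 5.8, 7.3]
opening: -0.0003
gripper_force: 0.0
```

The force jumped because the gripper's body reached the lid side. The pin has travelled about 19 mm, so the knuckle is near 2.23, which is in range. I withdraw and check.

Call:
{"method": "jog_arm", "body": {
  "targets": [
    [[0.3,0,-0.1,0,0,0],[0.4,0,0,0,0,0],[0.5,0,0,0,0,0],[0.7,0,0,0,0,0],[1,0.3,0,0,0,0],[1,0.3,0,0,0,0],[1,0,0,0,0,0],[1,0,0,0,0,0],[1,0,0,0,0,0]]
  ]
}}

```text
time_s: 22.52
eef_pos: [0.5425, -0.189, 0.0818]
tool_rot: [-180.0, 0.0, 158.1]
ft_force: [-0.3, 0.3, -0.7]
opening: 0.0002
gripper_force: 0.0
```

```bash
python3 - <<'E'
from h import *
f,g=grab_frame("side"),grab_frame("top")
s=env.read_state();print(s["eef_pos"],s["ft_force"],s["time_s"])
np.savez("pics/brk.npz",f=f["image"],g=g["image"])
C=np.zeros((600,800,3),np.uint8);C[:,:400]=cv2.resize(f["image"][130:280,285:385],(400,600),interpolation=2)
C[:450,400:]=cv2.resize(g["image"][200:312,335:435],(400,450),interpolation=2)
cv2.imwrite("pics/b1.png",C[:,:,::-1])
c=np.radians(-21.9);R=np.array([[np.cos(c),-np.sin(c)],[np.sin(c),np.cos(c)]])
W=lambda x,y,z:np.r_[np.array([.5146,-.339])+R@[x,y],z]
for d,zz in((0,.112),(.015,.1055),(.02,.102),(.025,.0985)):print(d,proj(f,W(.028+d,.163,zz)),proj(g,W(.028+d,.163,zz)))
for a in(1.05,1.1,1.15,1.2,1.25,1.3):print(a,proj(g,W(.094-.222*np.cos(a),0,.079+.222*np.sin(a))),proj(f,W(.094-.222*np.cos(a),0,.079+.222*np.sin(a))))
E
```

```text
[ 0.54156258 -0.18852828  0.08127348] [ 0.04079461 -0.56115957 -0.54912932] 22.6167
0 [[302.15437426 215.23486785]] [[338.9617398 219.9978413]]
0.015 [[297.1220049  214.57497487]] [[340.82143156 215.26536448]]
0.02 [[295.4752497  214.74143619]] [[341.40828595 213.76955528]]
0.025 [[293.83865997 214.90687516]] [[341.99187149 212.28201334]]
1.05 [[398.66434516 252.99360952]] [[357.34872377 133.27146641]]
1.1 [[400.46450551 249.07422204]] [[353.87853426 129.94238123]]
1.15 [[402.27706068 245.04772523]] [[350.30527431 126.74565173]]
1.2 [[404.09516835 240.92842722]] [[346.64149507 123.69246187]]
1.25 [[405.91185933 236.73134494]] [[342.90014011 120.79333308]]
1.3 [[407.72009013 232.47210255]] [[339.09446227 118.05806006]]
```

View pics/b1.png

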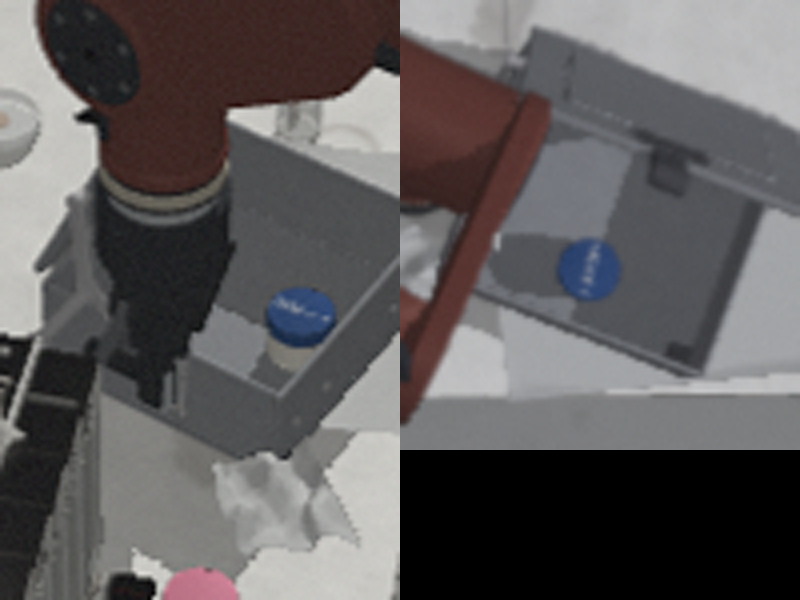

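The top crop shows the tab at (670,165). Before the break it was at (685,125), so the lid is held about 0.1 rad below the stop and the stay stays broken. The jar is upright at (590,268). I raise the arm clear and measure the tab.

Call:
{"method": "jog_arm", "body": {
  "targets": [
    [[1.5,0,0,0,0,0],[2,0,-1,0,0,0],[1.5,0,-2.5,0,0,0],[0,0,-3,0,0,0],[0,0,-3,0,0,0],[0,0,-3,0,0,0],[0,0,-3,0,0,0],[0,0,-3,0,0,0],[0,0,-3,0,0,0],[0,0,-3,0,0,0],[0,0,-2.5,0,0,0],[0,0,-1,0,0,0]]
  ],
  "fingers": 0.65
}}

```text
time_s: 23.62
eef_pos: [0.499, -0.1718, 0.3671]
tool_rot: [-180.0, 0.5, 158.1]
ft_force: [0.4, -1.0, 0.8]
opening: 0.0554
gripper_force: 0.0
```

```bash
python3 - <<'E'
from h import *
f,g=grab_frame("side"),grab_frame("top")
s=env.read_state();print(s["eef_pos"],s["ft_force"],s["time_s"])
o=np.load("pics/brk.npz")["g"]
for im in(o,g["image"]):
    r=im[225:252,390:418].astype(int);print(np.abs(r-o[225:252,390:418]).mean())
    h=cv2.cvtColor(im,cv2.COLOR_RGB2GRAY);
    m=np.zeros_like(h);m[225:252,392:416]=(h[225:252,392:416]<70)*255
    n,l,st,c=cv2.connectedComponentsWithStats(m);print(st[1:].tolist(),c[1:].round(1).tolist())
print(cv2.cvtColor(g["image"],cv2.COLOR_RGB2GRAY)[228:252,394:414])
E
```

```text
[ 0.49847776 -0.17158143  0.36450581] [ 0.04349946  1.05496713 -0.47726073] 23.7167
0.0
[[394, 232, 18, 17, 140]] [[401.7, 240.4]]
1.1887125220458554
[[394, 232, 18, 17, 144]] [[401.7, 240.3]]
[[ 91  91  92  91  93  90  92  92  92  92  92  92  91  92  92  92  92  92
   93  92]
 [ 91  92  92  91  92  91  92  92  91  90  92  92  92  91  92  91  91  92
   92  94]
 [ 90  92  91  92  92  92  93  92  91  92  91  92  90  91  91  91  90  92
   92  92]
 [ 83  88  89  90  91  91  91  91  91  92  90  91  90  92  91  90  91  91
   91  91]
 [ 66  68  73  80  86  88  92  91  92  91  93  90  91  92  90  91  92  91
   90  91]
 [ 61  56  59  65  73  83  90  92  92  90  91  92  90  91  91  91  91  90
   89  90]
 [ 73  63  59  59  60  66  71  76  83  86  88  91  91  92  92  91  92  89
   91  91]
 [ 95  79  69  63  58  55  57  61  64  71  78  83  87  90  91  90  91  89
   92  91]
 [107 102  97  86  68  59  61  57  58  60  61  65  74  83  86  88  90  89
   90  91]
 [ 95  91  90  79  63  54  57  62  62  56  55  58  60  65  67  71  79  85
   88  92]
 [ 82  77  77  65  51  51  54  56  57  55  57  57  58  57
[... 433 characters left out ...]
 103 108
  107 108]
 [ 86  84  73  57  58  61  64  65  68  67  67  67  66  71  79  82  88  95
  101 105]
 [ 85  84  75  58  55  56  60  64  66  67  66  67  68  74  81  82  82  84
   87  90]
 [ 84  84  81  73  65  57  56  57  59  64  65  67  71  79  81  83  84  83
   82  81]
 [ 84  83  83  81  79  73  67  61  57  58  61  64  71  81  83  83  82  84
   82  82]
 [ 84  84  84  82  83  82  80  78  75  65  58  63  75  82  84  83  82  81
   83  82]
 [ 84  85  83  83  85  83  83  84  82  78  76  78  80  84  85  83  84  81
   82  84]
 [ 85  84  84  83  82  82  83  84  85  84  84  84  82  84  82  84  84  83
   84  82]
 [ 85  83  84  84  84  85  84  85  84  84  85  85  82  84  84  83  83  84
   83  82]]
```

Call:
{"method": "jog_arm", "body": {
  "targets": [
    [[-0.6,-1.0,0,0,0,0],[-1.1,-1.9,0,0,0,0],[-1.1,-1.9,0,0,0,0],[-1.1,-1.9,0,0,0,0],[-1.1,-1.9,0,0,0,0],[-1.1,-1.9,0,0,0,0],[-1.1,-1.9,0,0,0,0],[-1.0,-1.9,0,0,0,0],[-0.4,-0.5,0,0,0,0],[0,0,0,0,0,0]]
  ]
}}

```text
time_s: 24.55
eef_pos: [0.5207, -0.3416, 0.358]
tool_rot: [179.9, -0.3, 157.9]
ft_force: [0.4, 1.7, -0.3]
opening: 0.0555
gripper_force: 0.0
```

Call:
{"method": "jog_arm", "body": {
  "targets": [
    [[0,0,1,0,0,0],[0,0,1.5,0,0,0],[0,0,1.5,0,0,0],[0,0,1.5,0,0,0],[0,0,1,0,0,0],[0,0,0,0,0,0]]
  ]
}}

```text
time_s: 25.05
eef_pos: [0.5202, -0.3378, 0.2924]
tool_rot: [179.9, -0.4, 158.1]
ft_force: [-0.6, 0.4, 0.5]
opening: 0.0549
gripper_force: 0.0
```

Call:
{"method": "jog_arm", "body": {
  "targets": [
    [[-0.15,-0.1,1,0,0,0],[-0.15,0,1,0,0,0],[0,0,0.8,0,0,0],[0,0,0,0,0,0],[0,0,0,0,0,0]]
  ]
}}

```text
time_s: 25.47
eef_pos: [0.5238, -0.3421, 0.2679]
tool_rot: [180.0, -0.1, 158.1]
ft_force: [-1.1, 1.0, 1.1]
opening: 0.0553
gripper_force: 0.0
```

Call:
{"method": "jog_arm", "body": {
  "targets": [
    [[0,0,0,0,0,0],[0,0,0,0,0,0],[0,0,0,0,0,0],[0,0,0,0,0,0],[0,0,0,0,0,0]]
  ],
  "fingers": 0,
  "newtons": 30
}}

```text
time_s: 25.88
eef_pos: [0.5249, -0.3412, 0.2697]
tool_rot: [179.9, 0.0, 158.1]
ft_force: [0.7, 5.0, 2.8]
opening: 0.0234
gripper_force: 33.3
```

```bash
python3 arc.py 1.17 0.12 40|tr '\n' ' '
```

```text
0.53,0,0.23 0.53,0,0.25 0.52,0,0.26 0.51,0,0.28 0.51,0,0.29 0.50,0,0.30 0.49,0,0.32 0.48,0,0.33 0.47,0,0.34 0.46,0,0.35 0.45,0,0.36 0.44,0,0.38 0.43,0,0.39 0.42,0,0.40 0.41,0,0.41 0.40,0,0.42 0.39,0,0.43 0.38,0,0.44 0.37,0,0.45 0.36,0,0.46 0.34,0,0.47 0.33,0,0.48 0.32,0,0.49 0.31,0,0.50 0.29,0,0.50 0.28,0,0.51 0.27,0,0.52 0.25,0,0.53 0.24,0,0.53 0.22,0,0.54 0.21,0,0.54 0.20,0,0.55 0.18,0,0.55 0.17,0,0.56 0.15,0,0.56 0.14,0,0.57 0.12,0,0.57 0.11,0,0.57 0.09,0,0.58 0.08,0,0.58
```

Call:
{"method": "jog_arm", "body": {
  "targets": [
    [[0.25,0,0.11,0,0,0],[0.4,0,0.18,0,0,0],[0.53,0,0.25,0,0,0],[0.52,0,0.26,0,0,0]]
  ]
}}

```text
time_s: 26.22
eef_pos: [0.5101, -0.3353, 0.262]
tool_rot: [179.9, 0.2, 158.1]
ft_force: [2.8, 4.4, 1.6]
opening: 0.0232
gripper_force: 33.3
```

Call:
{"method": "jog_arm", "body": {
  "targets": [
    [[0.51,0,0.28,0,0,0],[0.51,0,0.29,0,0,0],[0.5,0,0.3,0,0,0],[0.49,0,0.32,0,0,0]]
  ]
}}

```text
time_s: 26.55
eef_pos: [0.4908, -0.3275, 0.2496]
tool_rot: [179.9, 0.2, 158.1]
ft_force: [0.8, 4.9, 3.0]
opening: 0.0237
gripper_force: 33.5
```

Call:
{"method": "jog_arm", "body": {
  "targets": [
    [[0.48,0,0.33,0,0,0],[0.47,0,0.34,0,0,0],[0.46,0,0.35,0,0,0],[0.45,0,0.36,0,0,0],[0.44,0,0.38,0,0,0],[0.43,0,0.39,0,0,0],[0.42,0,0.4,0,0,0],[0.41,0,0.41,0,0,0],[0.4,0,0.42,0,0,0],[0.39,0,0.43,0,0,0]]
  ]
}}

```text
time_s: 27.38
eef_pos: [0.4497, -0.311, 0.2106]
tool_rot: [179.9, 0.0, 158.1]
ft_force: [1.1, 5.0, 1.4]
opening: 0.0233
gripper_force: 33.6
```

Call:
{"method": "jog_arm", "body": {
  "targets": [
    [[0.38,0,0.44,0,0,0],[0.37,0,0.45,0,0,0],[0.36,0,0.46,0,0,0],[0.34,0,0.47,0,0,0],[0.33,0,0.48,0,0,0],[0.32,0,0.49,0,0,0]]
  ]
}}

```text
time_s: 27.88
eef_pos: [0.43, -0.3031, 0.1823]
tool_rot: [179.9, -0.0, 158.1]
ft_force: [0.6, 5.4, 0.4]
opening: 0.0228
gripper_force: 33.3
```

Call:
{"method": "jog_arm", "body": {
  "targets": [
    [[0.31,0,0.5,0,0,0],[0.29,0,0.5,0,0,0],[0.28,0,0.51,0,0,0],[0.27,0,0.52,0,0,0],[0.25,0,0.53,0,0,0],[0.24,0,0.53,0,0,0],[0.22,0,0.54,0,0,0],[0.21,0,0.54,0,0,0],[0.2,0,0.55,0,0,0],[0.18,0,0.55,0,0,0],[0.17,0,0.56,0,0,0],[0.15,0,0.56,0,0,0]]
  ]
}}

```text
time_s: 28.88
eef_pos: [0.4042, -0.2928, 0.1181]
tool_rot: [179.9, -0.0, 158.1]
ft_force: [3.1, 4.6, -0.2]
opening: 0.0234
gripper_force: 32.4
```

Call:
{"method": "jog_arm", "body": {
  "targets": [
    [[0.14,0,0.57,0,0,0],[0.12,0,0.57,0,0,0],[0.11,0,0.57,0,0,0],[0.09,0,0.58,0,0,0]]
  ]
}}

```text
time_s: 29.22
eef_pos: [0.3999, -0.291, 0.0951]
tool_rot: [179.9, -0.0, 158.0]
ft_force: [2.7, 4.7, -1.0]
opening: 0.0233
gripper_force: 32.2
```

Call:
{"method": "jog_arm", "body": {
  "targets": [
    [[0.07,0,0.55,0,0,0],[0.05,0,0.55,0,0,0],[0.04,0,0.5,0,0,0],[0.02,0,0.4,0,0,0]]
  ]
}}

```text
time_s: 29.55
eef_pos: [0.398, -0.2903, 0.0749]
tool_rot: [179.9, -0.1, 158.1]
ft_force: [1.4, 6.1, -1.1]
opening: 0.0235
gripper_force: 32.0
```

Call:
{"method": "jog_arm", "body": {
  "targets": [
    [[0.02,0,0.25,0,0,0],[0.01,0,0.2,0,0,0]]
  ]
}}

```text
time_s: 29.72
eef_pos: [0.3978, -0.2902, 0.0705]
tool_rot: [179.9, -0.1, 158.0]
ft_force: [1.6, 4.5, -2.5]
opening: 0.0229
gripper_force: 31.9
```

Call:
{"method": "jog_arm", "body": {
  "targets": [
    [[0,0,0.2,0,0,0],[0,0,0.15,0,0,0]]
  ]
}}

```text
time_s: 29.88
eef_pos: [0.3979, -0.2902, 0.0699]
tool_rot: [179.8, -0.2, 158.1]
ft_force: [-7.0, 11.6, 26.2]
opening: 0.0231
gripper_force: 35.1
```

Call:
{"method": "jog_arm", "body": {
  "targets": [
    [[0,0,-0.3,0,0,0],[0,0,0,0,0,0]]
  ]
}}

```text
time_s: 30.05
eef_pos: [0.3978, -0.2902, 0.0709]
tool_rot: [179.9, -0.1, 158.1]
ft_force: [1.7, 3.7, -1.3]
opening: 0.0234
gripper_force: 31.9
```

```bash
python3 - <<'E'
from h import *
f,g=grab_frame("side"),grab_frame("top")
s=env.read_state();print(s["eef_pos"],s["ft_force"],s["time_s"])
a=cv2.imread("pics/side0.png")[:,:,::-1].astype(int);b=cv2.imread("pics/top0.png")[:,:,::-1].astype(int)
d=np.abs(f["image"]-a).mean(2);e=np.abs(g["image"]-b).mean(2)
# lid left edge & corners where visible: compare with closed start images
print("side rear/left rim",d[150:240,290:360].mean(), (d[150:240,290:360]>15).sum());print("top left",e[205:275,342:375].mean(),(e[205:275,342:375]>15).sum())
ga=a.mean(2);gf=f["image"].mean(2)
for c in(310,320,330,340):print(c,ga[195:240,c].round().astype(int).tolist(),'\n',gf[195:240,c].round().astype(int).tolist())
E
```

```text
[ 0.39785772 -0.29018365  0.07047681] [ 1.82179753  5.15911465 -1.90149472] 30.15
side rear/left rim 15.89089947089947 3349
top left 7.217316017316017 20
310 [69, 100, 105, 104, 106, 104, 105, 104, 105, 108, 90, 75, 67, 66, 65, 93, 99, 82, 78, 83, 82, 75, 68, 68, 69, 68, 70, 68, 75, 75, 77, 73, 76, 94, 104, 105, 103, 105, 102, 103, 105, 105, 103, 102, 105] 
 [81, 116, 122, 120, 119, 121, 119, 121, 120, 121, 102, 87, 78, 78, 75, 112, 112, 94, 92, 91, 92, 86, 79, 76, 78, 78, 82, 81, 85, 89, 87, 85, 85, 107, 119, 120, 119, 120, 117, 121, 119, 119, 120, 117, 118]
320 [106, 106, 105, 110, 89, 93, 105, 106, 107, 105, 108, 106, 104, 104, 110, 88, 74, 65, 80, 103, 85, 78, 80, 74, 87, 88, 85, 81, 75, 80, 81, 79, 81, 77, 69, 68, 65, 68, 99, 113, 112, 112, 112, 112, 113] 
 [123, 122, 122, 127, 97, 86, 115, 123, 121, 123, 123, 122, 121, 121, 125, 99, 82, 71, 107, 114, 93, 91, 92, 92, 104, 101, 96, 92, 86, 91, 90, 93, 90, 92, 79, 79, 74, 76, 115, 128, 130, 126, 127, 129, 129]
330 [107, 105, 108, 107, 105, 108, 105, 106, 109, 77, 69, 99, 108, 106, 109, 106, 105, 104, 107, 109, 87, 73, 64, 65, 81, 85, 83, 75, 77, 76, 79, 79, 77, 83, 84, 84, 86, 85, 90, 70, 66, 67, 69, 90, 98] 
 [121, 121, 122, 121, 124, 121, 122, 120, 124, 97, 117, 125, 122, 121, 120, 121, 122, 124, 120, 122, 95, 81, 76, 76, 91, 98, 95, 88, 88, 89, 86, 88, 87, 96, 97, 97, 97, 95, 101, 82, 80, 74, 76, 105, 114]
340 [109, 107, 106, 107, 107, 106, 106, 107, 108, 106, 106, 104, 104, 106, 77, 101, 106, 105, 106, 107, 106, 108, 108, 105, 107, 84, 67, 69, 69, 68, 69, 67, 68, 71, 69, 69, 69, 70, 70, 68, 68, 69, 70, 68, 70] 
 [122, 123, 123, 120, 120, 120, 121, 123, 121, 120, 120, 121, 122, 119, 82, 88, 119, 122, 123, 121, 122, 121, 119, 122, 121, 91, 79, 81, 78, 77, 78, 78, 79, 79, 77, 78, 79, 79, 79, 79, 78, 80, 80, 79, 79]
```

The exposure is about 14% brighter, but the lid and stay edges fall on the same pixel rows as in the shut starting picture. The lid is shut, so I release and clear.

Call:
{"method": "jog_arm", "body": {
  "targets": [
    [[0,0,0,0,0,0],[0,0,0,0,0,0],[0,0,0,0,0,0],[0,0,0,0,0,0],[0,0,0,0,0,0]]
  ],
  "fingers": 0.65
}}

```text
time_s: 30.57
eef_pos: [0.3981, -0.2922, 0.0713]
tool_rot: [-180.0, 0.0, 158.1]
ft_force: [-0.2, -0.1, -0.4]
opening: 0.0556
gripper_force: 0.0
```

Call:
{"method": "jog_arm", "body": {
  "targets": [
    [[0,0,-1,0,0,0],[0,0,-2,0,0,0],[0,0,-3,0,0,0],[0,0,-3,0,0,0],[0,0,-3,0,0,0],[0,0,-3,0,0,0],[0,3,0,0,0,0],[0,3,0,0,0,0],[0,3,0,0,0,0],[0,3,0,0,0,0],[0,3,0,0,0,0],[0,2,0,0,0,0]]
  ]
}}

```text
time_s: 31.57
eef_pos: [0.4621, -0.1318, 0.222]
tool_rot: [180.0, 0.1, 158.1]
ft_force: [0.4, -1.2, -0.6]
opening: 0.0556
gripper_force: 0.0
```

```bash
python3 - <<'E'
from h import *
f,g=grab_frame("side"),grab_frame("top")
s=env.read_state();print(s["eef_pos"],s["ft_force"],s["time_s"])
a=cv2.imread("pics/side0.png")[:,:,::-1];b=cv2.imread("pics/top0.png")[:,:,::-1]
gr=lambda i,r:i.mean(2)[r[0]:r[1],r[2]:r[3]].astype(np.float32)
for n,p,q,rs in(("side",f["image"],a,((150,215,345,402),(195,240,300,345),(365,460,280,335))),("top",g["image"],b,((270,302,362,415),(205,265,405,440),(245,285,150,225)))):
    for r in rs:
        sh,resp=cv2.phaseCorrelate(gr(q,r),gr(p,r),cv2.createHanningWindow((r[3]-r[2],r[1]-r[0]),cv2.CV_32F));k=gr(p,r)/gr(q,r);print(n,r,np.round(sh,2),round(resp,2),"outliers",(np.abs(k/np.median(k)-1)>.25).sum())
E
```

```text
[ 0.46225329 -0.13156573  0.22189301] [-0.0996909  -0.56818183  0.55145444] 31.6667
side (150, 215, 345, 402) [ 0.08 -0.02] 0.4 outliers 1710
side (195, 240, 300, 345) [0.39 0.51] 0.94 outliers 141
side (365, 460, 280, 335) [-0.02  0.  ] 0.69 outliers 1278
top (270, 302, 362, 415) [-0.01  0.01] 0.98 outliers 0
top (205, 265, 405, 440) [ 0.07 -0.04] 0.88 outliers 0
top (245, 285, 150, 225) [ 0.3  -0.16] 0.81 outliers 895
```

In the top view the tab and lid regions match the shut starting picture, with no outlier pixels, and the gripper is clear of everything. I hand the job in.

```bash
python3 -c "
from rig import job
print(job.finish_job())"
```

```text
the job is handed in; nothing more can be done
None
```

I put the jar upright on the chest floor, broke the stay and shut the lid, then handed in at about 32 s; the shut lid matches its starting picture, but it met the stop at a brief 26 N on closing (24 N is the given slip limit), and I could not rule out a slight slip of the stay's foot.

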